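# Swing a gouge home in the honing cradle and clamp it

## Robot

A 6-joint arm with a two-finger parallel gripper is mounted at the origin on a cart in front of the work surface, level with it; the furniture and walls round the work are solid. World frame = base frame: x ahead of the robot, y to its left, z up, the work surface at z = 0. Lengths are in m, angles in rad, forces in N, time in s.
With the tool pointing down it reaches from about 0.35 to 0.725 m from the base axis. Payload 6 kg.
Tool frame: the origin (TCP) lies at the very end of the fingers, on their centre line; the grasp point (between the pads) lies 19 mm behind it; z points along the fingers, y is the line along which they close (so a half turn about z gives the same grasp; the last joint's range is limited). The gripper opens to 85 mm and grips with 20 to 120 N. Pads are 22 mm wide; open, the fingers measure 114 mm over their backs; the gripper's body (76 mm by 85 mm) begins 54 mm behind the grasp point. The pads swing forward as they close: fully open they stand 13 mm farther back than shut.
Start: joints at [-0.967, 0.04, 0.085, 0, -1.615, -0.334], TCP at [0.16, -0.578, 0.231] pointing down, gripper open.
Joint ranges: [-2.56, 2.56], [-1.29, 2.01], [-1.08, 1.49], [-3.29, 1.98], [-2.81, -0.18], [-2.99, 2.99]. Speed limits (rad/s): [2.57, 2.57, 3.01, 3.14, 3.14, 3.14].

## Interface

Orientations are given as a unit quaternion [w, x, y, z].
In Python, from plant import bot gives the robot as it stands.
- The arm moves only by the tool send_rows, never from a script. Its argument "series" is a list of rows, each a list of 6 numbers: the shift along the tool's x, y, z in m, then the turn, a rotation vector about the tool's x, y, z in degrees. A call has 1 to 8 rows; each row is the pose to reach, as a shift and turn from the pose commanded when the call began, along the tool's axes at that moment; what a row does not reach only later rows make up. A row lasts 1/12 s, in which the tool goes at most 41.7 mm and 7.16 degrees, less where a joint would pass 70% of its speed; a pose out of reach is approached as far as the arm can. A call with a gripper value outside its range is refused whole. "gripper" is the finger opening in m, from 0 to 0.0854, set as the call begins (left out, the last holds). The fingers move at their own pace and stop on an object; "force" is the grip in N (left out, the last holds). Time passes only in rows, so rows that repeat a pose let the fingers close. It gives the time, the measured TCP pose, the force, the opening and the grip force at its end, in the units of the state.
- bot.get_state(): the state, without advancing time (a new reading comes with each control period).
- bot.camera(name): name is "scene" or "top" or "wrist"; returns a dict with "pixels" (400x640x3 uint8, blue, green, red), "camera_matrix" (3x3 intrinsics, pixels), "rvec" (rotation vector, rad) and "tvec" (3), from world to camera coordinates, as OpenCV has them; the wrist camera has in their place "tool_from_camera" (4x4, takes a point from camera to tool coordinates, whose origin is the TCP and whose axes are the flange's). Camera axes: x right, y down, z forward; pixel columns grow to the right and rows downward; lengths in m; the calibration is good to about 2 mm. A picture is of the moment at which its call begins: read the wrist's pose just before it. There is no depth.
- bot.close_job(): hands the job in; it is judged then, once.
The state is a dict: "t": time; "qpos": joint angles; "qd": joint speeds; "effort": joint torques, N m; "tcp_pos": TCP position; "eef_rot": TCP orientation; "ft_force": force on the tool from outside, world axes, zero at the start; "moment": the same for the moment, N m; "gripper_width": finger opening in m; "finger_force": force on a finger pad.
Only numpy, scipy, OpenCV 4.12 (cv2) and the standard library are available. Lean on these libraries where they do the work, as an engineer would, in place of code of your own. Each camera call takes 0.05 s, during which the arm holds its last target. There are 200 camera calls.

## Task

The long turning gouge lies askew with the butt of its handle in the pocket of the wooden honing cradle. Pushing it near the neck of the handle, swing it about its butt until the handle lies flush along the cradle's fence, and hold it pressed gently but firmly against the fence for a moment. Then push the hold-down lever over until its rubber pad bears firmly on the handle and holds it there, without forcing it, and leave everything else on the bench alone.

Things in the scene. Friction and masses are not known exactly. Their poses are not given: they have to be found in the camera images.
- cradle: Wooden honing cradle, screwed down. Origin on the bench in the butt pocket; +y runs along the fence from pocket to blade end (robot's left), +x points to the fence (away from the robot). Pocket: end block at y = -4 mm; robot-side cheek with round nose (radius 6, centre x = -24.5, y = 7 mm), 34 mm high. Clamp foot with steel ears, 64 mm high, behind the fence at y = 110 mm.
- fence: Straight rigid wooden strip of the cradle, 14 mm thick, 28 mm high. Origin on the bench; its face towards the gouge lies at its own x = 0 (x = 16.5 mm of the cradle), from y = -38 to y = 252 mm. Same axes as the cradle.
- gouge: Loose gouge, 435 mm long, about 0.35 kg. Origin on the bench under the middle of the butt; +y runs to the cutting edge. Handle y = 0 to 285 mm, 31 mm wide, 31 mm high; then steel blade 18 mm wide, 11 to 18 mm above the bench. Starts with the blade end swung 0.22 to 0.40 rad (+yaw) off the fence, towards the robot. Home: +y along the fence, axis about 16 mm from its face. 1 to 3 N slide it.
- gouge_butt (a point): Middle of the butt end of the handle, 15.5 mm above the bench.
- gouge_neck (a point): Middle of the handle near its neck, 250 mm from the butt, 15.5 mm above the bench: a good place to push, on the handle's side away from the fence, at about this height.
- lever (a joint): Angle of the hold-down lever: 0 with its bar level over the handle, larger as it is raised (starts at 0.6 to 0.9); down to -0.25 at most. It stays where it is left: the stiff hinge needs about 3.5 N at the knob to turn, and holds a pad force of up to about 8 N once the knob is let go.
- clamp_bar: Steel bar of the hold-down lever, with knob and pad. Origin on the hinge pin, 55 mm above the bench at x = 47, y = 110 mm of the cradle; it turns about its y axis (along the fence). Bar 16 mm wide, 10 mm thick, along its -x. Rubber pad, 20 mm across, 47 mm from the pin; its reach below the bar is a screw setting that differs each time, so it meets the handle at -0.14 to +0.09 rad: feel for it.
- lever_knob (a point): Centre of the black ball knob, radius 13 mm, at the bar's end, 112 mm from the pin. Push the knob or the bar beside it from above and behind (the fence's side), down round the hinge. Each newton here beyond the hinge friction gives about 2.4 N at the pad.
- sanding_block: Bystander: cork-faced sanding block, 65 x 110 x 34 mm; origin under its middle.
- masking_tape: Bystander: roll of masking tape, 104 mm across, 25 mm high; origin under its middle.
- goblet: Bystander: small turned wooden goblet, 61 mm across, 118 mm high; origin under its foot.
- finial: Bystander: turned wooden finial, 48 mm across, 119 mm high; origin under its foot.
- blank_3: Bystander: wood blank, 55 x 60 x 30 mm; origin under its middle.

How it is judged:
By the outcome, as a careful person would: the job done as asked, in the order asked, and still so for the second after the job is handed in, with the robot touching nothing.
It also fails if it takes over 69 s, if anything falls off the work surface, if the arm or the gripper's body presses on something with over 40 N, if the wrist force passes 120 N, or if a joint passes its speed limit or range.

## Working session

There is one attempt and no reset: what is moved stays moved. The work goes in short steps, Python scripts to look and compute and a tool call to move; the robot and the scene stay as the last step left them, time stands still between calls to the robot, and variables do not carry over. Pictures are saved under pics/ and viewed, at most 10 in all, crops included, and the job is handed in when it is done.

Besides the shell and the picture viewer there is one more tool, called after "Emit:" as a command line: name --pt "numbers of a row" for each row, then --argument value for the rest. send_rows: Moves the arm, as the interface text tells. Its arguments: {"type":"object","properties":{"series":{"type":"array","items":{"type":"array","items":{"type":"number"}}},"gripper":{"type":"number"},"force":{"type":"number"}},"required":["series"]}

```bash
ls; mkdir -p pics; cat > h.py <<'E'
import numpy as np,cv2
from plant import bot
def snap(n,f):
    c=bot.camera(n); cv2.imwrite('pics/'+f,c['pixels']); np.savez('pics/'+f[:-4],**{k:v for k,v in c.items()}); return c
def ray(c,uv,z):
    K=np.array(c['camera_matrix']);R=cv2.Rodrigues(np.array(c['rvec'],float))[0];t=np.array(c['tvec'],float).ravel()
    o=-R.T@t; d=R.T@np.linalg.inv(K)@np.array([uv[0],uv[1],1.]); return o+d*(z-o[2])/d[2]
def proj(c,P):
    return cv2.projectPoints(np.array(P,float).reshape(-1,3),np.array(c['rvec'],float),np.array(c['tvec'],float),np.array(c['camera_matrix'],float),None)[0].reshape(-1,2)
E
python3 - <<'E'
from h import *
snap('top','top1.png');snap('scene','scene1.png');s=bot.get_state();print(s)
E
```

```text
pics
{'t': 0.1, 'qpos': array([-9.67286726e-01,  4.07870577e-02,  8.39241296e-02, -4.36819540e-04,
       -1.61553152e+00, -3.33678585e-01]), 'qd': array([ 0.00028565, -0.00197573,  0.00284006,  0.00160737,  0.00181963,
        0.0014431 ]), 'effort': array([-4.45724727e-03, -3.69342256e+01,  3.48287201e+01,  6.95173189e+00,
       -4.50245585e-03, -3.04319173e-06]), 'tcp_pos': array([ 0.15992649, -0.57797951,  0.23036054]), 'eef_rot': array([-1.66203548e-04, -1.34516047e-01,  9.90911069e-01,  8.11470800e-04]), 'ft_force': array([1.06492726, 0.57933277, 0.20221367]), 'moment': array([ 0.00113306,  0.03953177, -0.00666806]), 'finger_force': 0.0, 'gripper_width': 0.08546864883173821}
```

View pics/top1.png

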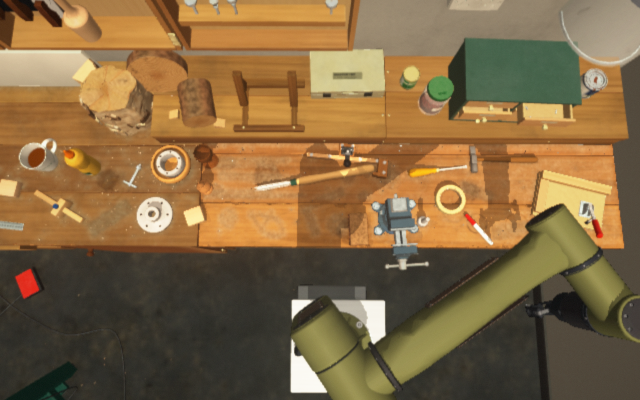

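View pics/scene1.png

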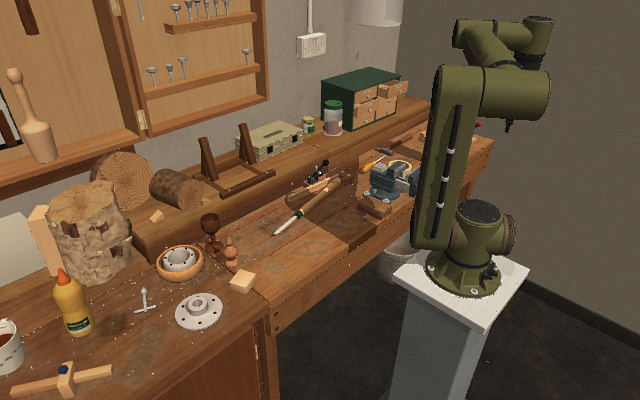

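The top view shows the gouge from about (383,170) to its tip at (257,188), the cradle and lever at about (345,155), and a vise at (397,215). I'll enlarge both views.

```bash
python3 - <<'E'
import cv2,numpy as np
a=cv2.imread('pics/top1.png')[135:255,235:435];b=cv2.imread('pics/scene1.png')[145:250,230:430]
a=cv2.resize(a,(800,480),interpolation=3);cv2.imwrite('pics/c1.png',a)
cv2.imwrite('pics/c2.png',cv2.resize(b,(800,420),interpolation=3))
from h import *
c=np.load('pics/top1.npz')
for uv in [(383,170),(257,188),(345,155),(397,215),(450,199),(355,230)]: print(uv,ray(c,uv,0.015))
E
```

```text
(383, 170) [ 0.60419004 -0.16238817  0.015     ]
(257, 188) [0.53668903 0.28643516 0.015     ]
(345, 155) [ 0.65887541 -0.02692066  0.015     ]
(397, 215) [ 0.44263865 -0.20809948  0.015     ]
(450, 199) [ 0.50037799 -0.39649715  0.015     ]
(355, 230) [ 0.38924611 -0.06025501  0.015     ]
```

View pics/c1.png

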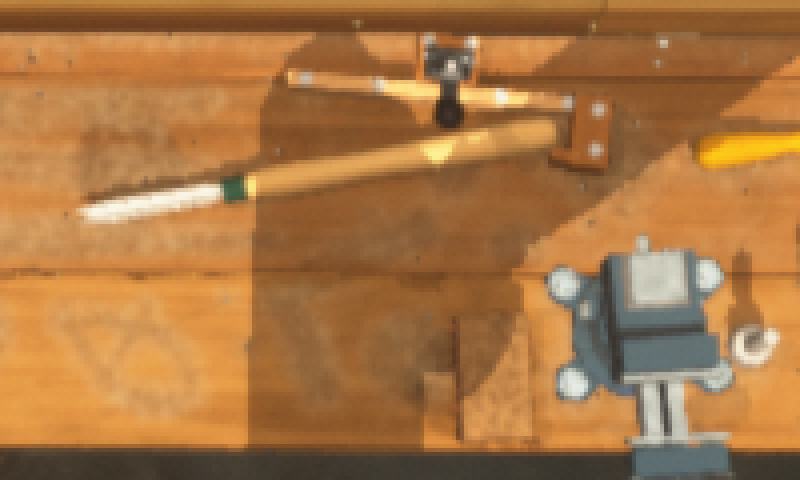

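View pics/c2.png

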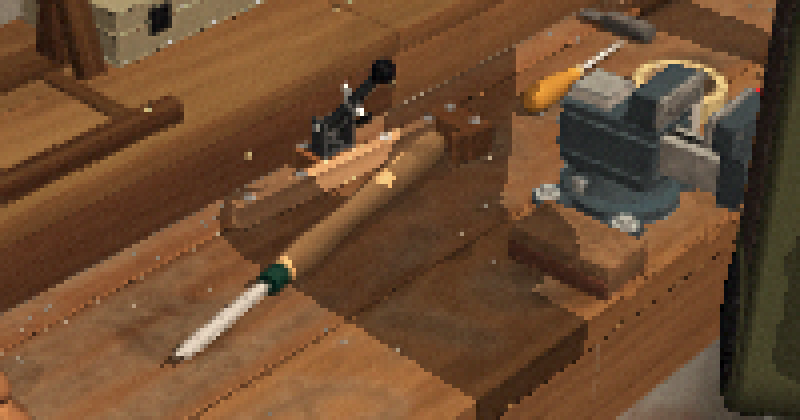

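The crops show the fence strip (face edge from crop (290,83) to (572,110)), the tip at (82,214), the neck at about (250,185), the butt at about (556,133) and the knob at about (449,110). The vise and the sanding block are on the robot's side, well clear. I'll compute the poses.

```bash
python3 - <<'E'
from h import *
c=np.load('pics/top1.npz'); f=lambda u,v,z: ray(c,(234.6+u/4,134.6+v/4),z)
A=f(290,84,.028);B=f(570,110,.028);d=(A-B)[:2];L=np.linalg.norm(d);d/=L;n=np.array([d[1],-d[0]])
print('fence',A,B,L,'yaw',np.arctan2(-d[0],d[1]))
O=A[:2]-.252*d-.0165*n; print('cradle O',O,'d',d,'n',n)
tip=f(82,214,.015);butt=f(556,133,.0155);print('tip',tip,'butt',butt,np.linalg.norm((tip-butt)[:2]))
g=(tip-butt)[:2];print('gouge yaw rel',np.arctan2(-g[0],g[1])-np.arctan2(-d[0],d[1]))
hx=f(248,186,.0155);print('handle end',hx,np.linalg.norm((hx-butt)[:2]))
w=lambda x,y,z:np.r_[O+x*n+y*d,z]
print('hinge',w(.047,.11,.055))
for a in np.arange(.5,1,.1):
    P=w(.047-.112*np.cos(a),.11,.055+.112*np.sin(a)); uv=proj(c,P)[0]; print(a,P,(uv-[234.6,134.6])*4, proj(np.load('pics/scene1.npz'),P)[0])
print([((proj(c,w(*p))[0]-[234.6,134.6])*4).round() for p in [(.0165,-.038,.028),(.0165,.252,.028),(-.0305,-.004,.034),(.047,.11,.064)]])
E
```

```text
fence [0.65267999 0.10908025 0.028     ] [ 0.62991745 -0.14008767  0.028     ] 0.25020548099061024 yaw -0.09110138182653776
cradle O [ 0.61332261 -0.14037365] d [0.09097542 0.99585314] n [ 0.99585314 -0.09097542]
tip [0.53629638 0.29318256 0.015     ] butt [ 0.61180587 -0.12888263  0.0155    ] 0.4287664932510994
gouge yaw rel 0.2681332904288305
handle end [0.56223222 0.14596415 0.0155    ] 0.27928175790333853
hinge [ 0.67013501 -0.03510565  0.055     ]
0.5 [ 0.57225335 -0.02616374  0.10869566] [447.89127166 153.36846883] [330.1582628  171.84208361]
0.6 [ 0.57808074 -0.0266961   0.11823996] [449.2020379  144.07816795] [329.18003576 169.03610995]
0.7 [ 0.58482791 -0.02731248  0.12715238] [450.57315093 133.76999866] [328.02817109 166.2802213 ]
0.7999999999999999 [ 0.59242744 -0.02800673  0.13534388] [451.98942487 122.54924429] [326.7159958  163.60694685]
0.8999999999999999 [ 0.6008034  -0.02877191  0.14273261] [453.43461677 110.53681012] [325.25902291 161.04772584]
[array([615., 114.]), array([290.,  84.]), array([574., 161.]), array([454.,  55.])]
```

Emit:
send_rows --pt "-0.0265 0.0295 -0.01 0 0 5" --pt "-0.053 0.059 -0.02 0 0 10" --pt "-0.0795 0.0885 -0.03 0 0 15" --pt "-0.106 0.118 -0.04 0 0 20.7" --pt "-0.1325 0.1475 -0.05 0 0 20.7" --pt "-0.159 0.177 -0.06 0 0 20.7" --pt "-0.1855 0.2065 -0.07 0 0 20.7" --pt "-0.212 0.236 -0.08 0 0 20.7" --gripper 0 --force 40

```text
t: 0.77
tcp_pos: [0.3015, -0.2925, 0.3115]
eef_rot: [0.0, 0.046, 0.999, 0.0]
ft_force: [0.9, 0.5, 0.2]
gripper_width: 0.0003
finger_force: 0.0
```

Emit:
send_rows --pt "-0.0156 0.0373 0 0 0 0" --pt "-0.0312 0.0746 0 0 0 0" --pt "-0.0468 0.1119 0 0 0 0" --pt "-0.0624 0.1492 0 0 0 0" --pt "-0.078 0.1865 0 0 0 0" --pt "-0.0936 0.2238 0.005 0 0 0" --pt "-0.1092 0.2611 0.01 0 0 0" --pt "-0.1248 0.2984 0.015 0 0 0"

```text
t: 1.43
tcp_pos: [0.4532, -0.0063, 0.2961]
eef_rot: [0.0, 0.045, 0.999, 0.0]
ft_force: [1.2, -1.8, 1.4]
gripper_width: -0.0001
finger_force: 0.0
```

Emit:
send_rows --pt "-0.012 0.032 0.02 0 0 0" --pt "-0.024 0.064 0.04 0 0 0" --pt "-0.036 0.096 0.06 0 0 0" --pt "-0.045 0.112 0.095 0 0 0" --pt "-0.045 0.112 0.135 0 0 0" --pt "-0.045 0.112 0.165 0 0 0" --pt "-0.045 0.112 0.165 0 0 0"

```text
t: 2.02
tcp_pos: [0.5041, 0.0982, 0.1231]
eef_rot: [-0.006, 0.046, 0.999, -0.002]
ft_force: [-0.3, -0.5, -1.2]
gripper_width: 0.0
finger_force: 0.0
```

```bash
python3 - <<'E'
from h import *
s=bot.get_state();print(s['t'],s['tcp_pos'],s['eef_rot'],s['ft_force'])
np.savez('pics/st',p=s['tcp_pos'],q=s['eef_rot'])
c=snap('wrist','w1.png');print(np.array(c['tool_from_camera']).round(4))
E
```

```text
2.0167 [0.5041165  0.0981773  0.12306294] [-0.00610803  0.04561634  0.99893781 -0.00225592] [-0.32756041 -0.49247037 -1.20327374]
[[-3.000e-04 -9.656e-01 -2.600e-01  6.450e-02]
 [ 1.000e+00 -2.000e-04 -4.000e-04 -6.000e-04]
 [ 3.000e-04 -2.600e-01  9.656e-01 -1.419e-01]
 [ 0.000e+00  0.000e+00  0.000e+00  1.000e+00]]
```

View pics/w1.png

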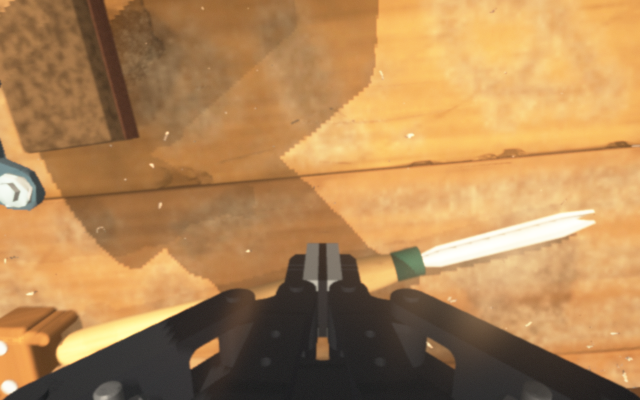

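The wrist view shows the handle's robot-side edge running from (60,335) to (390,252), its ferrule end at about (394,268), and the fingertips at (322,245). I'll place these on the handle.

```bash
python3 - <<'E'
from h import *
from scipy.spatial.transform import Rotation as R
c=np.load('pics/w1.npz');s=np.load('pics/st.npz');q=s['q'];Rw=R.from_quat([q[1],q[2],q[3],q[0]]).as_matrix();T=c['tool_from_camera'];K=c['camera_matrix']
def f(u,v,z):
    d=Rw@T[:3,:3]@np.linalg.inv(K)@[u,v,1.];o=s['p']+Rw@T[:3,3];return o+d*(z-o[2])/d[2]
O=np.array([.61332,-.14037]);d=np.array([.09098,.99585]);n=np.array([d[1],-d[0]])
for nm,uvz in dict(end=(394,268,.0155),edge=(390,252,.0155),edgeL=(215,295,.0155),tip=(595,212,.0145),butt=(63,343,.0155),tcp_cal=(0,0,0)).items():
    P=f(*uvz);v=P[:2]-O;print(nm,P.round(4),'cradle',(v@n).round(4),(v@d).round(4))
v=s['p'][:2]-O;print('tcp',v@n,v@d)
E
```

```text
end [0.5622 0.1479 0.0155] cradle -0.0771 0.2824
edge [0.5486 0.1453 0.0155] cradle -0.0905 0.2786
edgeL [0.5729 0.0047 0.0155] cradle -0.0534 0.1407
tip [0.5306 0.2995 0.0145] cradle -0.1223 0.4305
butt [ 0.6055 -0.1291  0.0155] cradle -0.0088 0.0105
tcp_cal [ 0.3451 -0.1116  0.    ] cradle -0.2697 0.0042
tcp -0.1304533439890658 0.22762199881781908
```

Emit:
send_rows --pt "0 0.006 0.03 0 0 0" --pt "0 0.012 0.06 0 0 0" --pt "0 0.012 0.085 0 0 0" --pt "0 0.012 0.105 0 0 0" --pt "0 0.012 0.114 0 0 0" --pt "0 0.012 0.114 0 0 0" --pt "-0.01 0.012 0.114 0 0 0" --pt "-0.02 0.012 0.114 0 0 0"

```text
t: 2.73
tcp_pos: [0.531, 0.1096, 0.0209]
eef_rot: [0.002, 0.045, 0.999, 0.001]
ft_force: [0.5, -0.0, 0.0]
gripper_width: 0.0001
finger_force: 0.0
```

Emit:
send_rows --pt "-0.004 0 0 0 0 0" --pt "-0.008 0 0 0 0 0" --pt "-0.012 0 0 0 0 0" --pt "-0.016 0 0 0 0 0" --pt "-0.02 0 0 0 0 0" --pt "-0.024 0 0 0 0 0" --pt "-0.028 0 0 0 0 0" --pt "-0.032 0 0 0 0 0"

```text
t: 3.4
tcp_pos: [0.5611, 0.1061, 0.0172]
eef_rot: [-0.0, 0.046, 0.999, 0.0]
ft_force: [-2.0, 0.7, 1.4]
gripper_width: 0.0
finger_force: 0.9
```

Emit:
send_rows --pt "-0.005 0 0 0 0 0" --pt "-0.01 0 0 0 0 0" --pt "-0.015 0 0 0 0 0" --pt "-0.02 0 0 0 0 0" --pt "-0.025 0 0 0 0 0" --pt "-0.03 0 0 0 0 0" --pt "-0.035 0 0 0 0 0" --pt "-0.039 0 0 0 0 0"

```text
t: 4.07
tcp_pos: [0.6002, 0.1025, 0.0172]
eef_rot: [-0.0, 0.046, 0.999, 0.0]
ft_force: [-2.5, 1.3, 0.2]
gripper_width: 0.0004
finger_force: 0.9
```

Emit:
send_rows --pt "-0.001 0 0 0 0 0" --pt "-0.002 0 0 0 0 0" --pt "-0.003 0 0 0 0 0" --pt "-0.004 0 0 0 0 0" --pt "-0.005 0 0 0 0 0" --pt "-0.005 0 0 0 0 0"

```text
t: 4.57
tcp_pos: [0.6047, 0.102, 0.0172]
eef_rot: [-0.0, 0.046, 0.999, -0.0]
ft_force: [-0.6, 1.2, -0.8]
gripper_width: -0.0001
finger_force: 0.3
```

Emit:
send_rows --pt "-0.001 0 0 0 0 0" --pt "-0.002 0 0 0 0 0" --pt "-0.0025 0 0 0 0 0" --pt "-0.003 0 0 0 0 0" --pt "-0.0035 0 0 0 0 0" --pt "-0.0035 0 0 0 0 0"

```text
t: 5.07
tcp_pos: [0.6072, 0.1019, 0.0172]
eef_rot: [-0.001, 0.046, 0.999, -0.0]
ft_force: [-6.4, 2.1, 2.2]
gripper_width: 0.0004
finger_force: 3.2
```

Emit:
send_rows --pt "-0.0005 0 0 0 0 0" --pt "-0.001 0 0 0 0 0" --pt "-0.0015 0 0 0 0 0" --pt "-0.0015 0 0 0 0 0"

```text
t: 5.4
tcp_pos: [0.6073, 0.1018, 0.0173]
eef_rot: [-0.003, 0.046, 0.999, -0.0]
ft_force: [-13.6, 3.4, 7.2]
gripper_width: -0.0001
finger_force: 6.9
```

Emit:
send_rows --pt "0.0008 0 0 0 0 0" --pt "0.0008 0 0 0 0 0" --pt "0.0008 0 0 0 0 0" --pt "0.0008 0 0 0 0 0" --pt "0.0008 0 0 0 0 0" --pt "0.0008 0 0 0 0 0" --pt "0.0008 0 0 0 0 0" --pt "0.0008 0 0 0 0 0"

```text
t: 6.07
tcp_pos: [0.6073, 0.1019, 0.0172]
eef_rot: [-0.002, 0.046, 0.999, -0.0]
ft_force: [-9.4, 2.4, 3.9]
gripper_width: -0.0
finger_force: 4.8
```

Emit:
send_rows --pt "0 0 0 0 0 0" --pt "0 0 0 0 0 0" --pt "0 0 0 0 0 0" --pt "0 0 0 0 0 0" --pt "0 0 0 0 0 0" --pt "0 0 0 0 0 0" --pt "0 0 0 0 0 0" --pt "0 0 0 0 0 0"

```text
t: 6.73
tcp_pos: [0.6073, 0.1018, 0.0172]
eef_rot: [-0.002, 0.046, 0.999, -0.0]
ft_force: [-9.4, 3.0, 3.8]
gripper_width: 0.0001
finger_force: 4.8
```

```bash
python3 - <<'E'
from h import *
s=bot.get_state();print(s['t'],s['tcp_pos'],s['eef_rot'],s['ft_force'])
np.savez('pics/st2',p=s['tcp_pos'],q=s['eef_rot'])
w=snap('wrist','w2.png')['pixels'];t=snap('top','top2.png')['pixels']
cv2.imwrite('pics/m2.png',np.vstack([cv2.resize(t[135:195,235:435],(800,240),interpolation=3),cv2.resize(w[80:],(576,288))if 0 else cv2.copyMakeBorder(cv2.resize(w,(560,350)),0,0,0,240,0)]))
E
```

```text
6.7333 [0.60726114 0.10184114 0.01721937] [-1.71791731e-03  4.56347094e-02  9.98956702e-01 -1.74536466e-04] [-9.44590348  3.02326403  3.77481119]
```

View pics/m2.png

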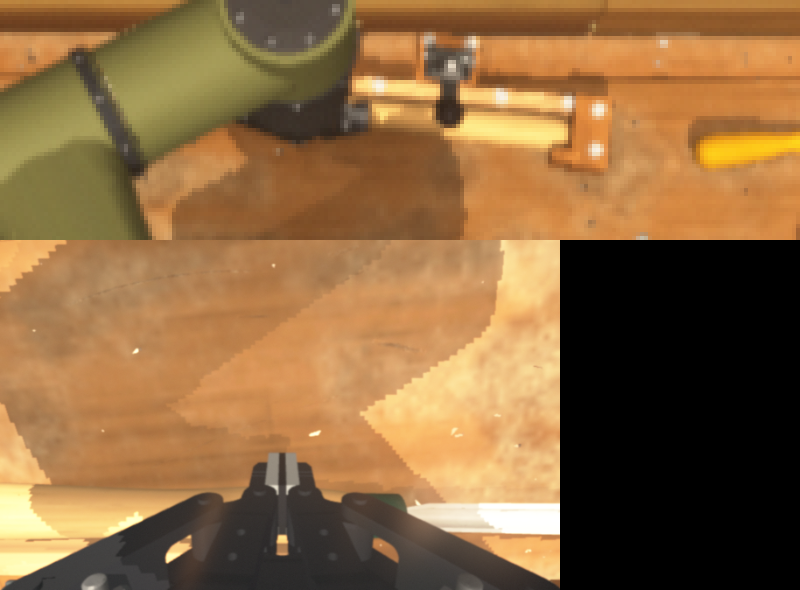

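The handle lies flush along the fence: in the top view it is parallel to the strip with no gap, butt at the block (570,130). The hold lasted over 1.3 s at about 10 N. Next I back off and go above the knob.

Emit:
send_rows --pt "0.002 0 0 0 0 0" --pt "0.012 0 0 0 0 0" --pt "0.03 0 -0.005 0 0 0" --pt "0.04 0 -0.04 0 0 0" --pt "0.04 0 -0.08 0 0 0" --pt "0.04 0 -0.12 0 0 0" --pt "0.04 0 -0.16 0 0 0" --pt "0.04 0 -0.183 0 0 0"

```text
t: 7.5
tcp_pos: [0.5705, 0.1049, 0.2066]
eef_rot: [0.004, 0.046, 0.999, 0.001]
ft_force: [0.2, 0.3, 1.4]
gripper_width: 0.0
finger_force: 0.0
```

Emit:
send_rows --pt "-0.012 -0.032 0 0 0 0" --pt "-0.024 -0.064 0 0 0 0" --pt "-0.036 -0.096 0 0 0 0" --pt "-0.048 -0.13 0 0 0 0" --pt "-0.048 -0.13 0.01 0 0 0" --pt "-0.048 -0.13 0.01 0 0 0" --pt "-0.048 -0.13 0.01 0 0 0"

```text
t: 8.08
tcp_pos: [0.6048, -0.0289, 0.1898]
eef_rot: [-0.0, 0.046, 0.999, -0.0]
ft_force: [0.4, 0.8, 0.1]
gripper_width: 0.0003
finger_force: 0.0
```

```bash
python3 - <<'E'
from h import *
s=bot.get_state();print(s['t'],s['tcp_pos'],s['eef_rot'],s['ft_force'])
O=np.array([.61332,-.14037]);d=np.array([.09098,.99585]);n=np.array([d[1],-d[0]])
v=s['tcp_pos'][:2]-O;print('tcp cradle',v@n,v@d)
np.savez('pics/st3',p=s['tcp_pos'],q=s['eef_rot'])
w=snap('wrist','w3.png')['pixels'];t=snap('scene','scene3.png')['pixels']
cv2.imwrite('pics/m3.png',np.vstack([cv2.resize(t[120:220,270:430],(480,300),interpolation=3),w[50:350:1,80:560]]))
E
```

```text
8.0833 [ 0.6047622  -0.02890972  0.18978289] [-4.01048820e-04  4.61787273e-02  9.98933095e-01 -1.89441610e-04] [0.40166985 0.81239347 0.11596183]
tcp cradle -0.018662936924523123 0.11021913150931158
```

View pics/m3.png

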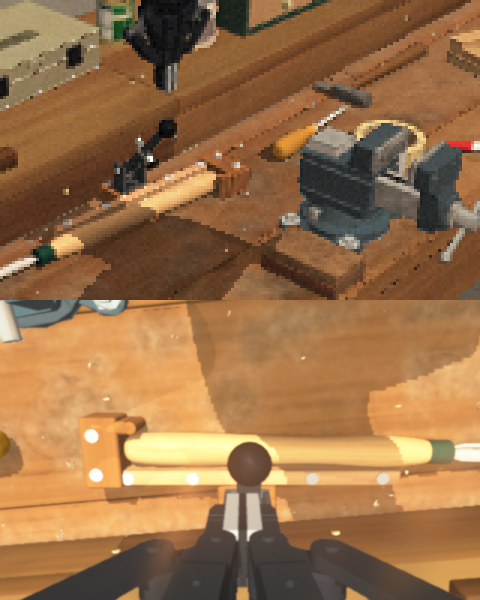

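The gouge stays flush along the fence. The knob is at full wrist pixel (329,214), and the fingers stand right above and slightly behind it.

```bash
python3 - <<'E'
from h import *
from scipy.spatial.transform import Rotation as R
c=np.load('pics/w3.npz');s=np.load('pics/st3.npz');q=s['q'];Rw=R.from_quat([q[1],q[2],q[3],q[0]]).as_matrix();T=c['tool_from_camera'];K=c['camera_matrix']
O=np.array([.61332,-.14037]);d=np.array([.09098,.99585]);n=np.array([d[1],-d[0]])
for a in (.7,.75,.8,.85,.9):
    z=.055+.112*np.sin(a);dd=Rw@T[:3,:3]@np.linalg.inv(K)@[329,214,1.];o=s['p']+Rw@T[:3,3];P=o+dd*(z-o[2])/dd[2];v=P[:2]-O
    print(a,z,v@n,v@d,'expected x',.047-.112*np.cos(a))
E
```

```text
0.7 0.1271523809706214 -0.02137609073815265 0.11373668593181338 expected x -0.03866232497586271
0.75 0.13134354112261343 -0.022639729603087536 0.11365578667311659 expected x -0.03494915331386794
0.8 0.13534388218074656 -0.023845836325506485 0.11357857067220012 expected x -0.031031151446882524
0.85 0.1391434053757128 -0.02499139626673149 0.11350523092885295 expected x -0.026918112339118005
0.9 0.14273261387827815 -0.02607354612350584 0.11343595075423882 expected x -0.022620316446314417
```

Emit:
send_rows --pt "0.0015 0.0015 0.012 0 0 0" --pt "0.003 0.003 0.022 0 0 0" --pt "0.003 0.003 0.028 0 0 0" --pt "0.003 0.003 0.031 0 0 0" --pt "0.003 0.003 0.034 0 0 0" --pt "0.003 0.003 0.036 0 0 0" --pt "0.003 0.003 0.036 0 0 0"

```text
t: 8.77
tcp_pos: [0.6023, -0.0252, 0.1547]
eef_rot: [0.0, 0.046, 0.999, -0.0]
ft_force: [0.5, -0.8, 0.8]
gripper_width: -0.0001
finger_force: 0.0
```

Emit:
send_rows --pt "0.003 0 0.0036 0 0 0" --pt "0.0058 0 0.0063 0 0 0" --pt "0.0082 0 0.0086 0 0 0" --pt "0.0109 0 0.0115 0 0 0" --pt "0.0135 0 0.0144 0 0 0" --pt "0.0159 0 0.0175 0 0 0" --pt "0.0183 0 0.0206 0 0 0" --pt "0.0202 0 0.0234 0 0 0"

```text
t: 9.43
tcp_pos: [0.5815, -0.0236, 0.1338]
eef_rot: [0.001, 0.046, 0.999, -0.0]
ft_force: [-6.6, 0.5, 10.9]
gripper_width: -0.0002
finger_force: 4.8
```

Emit:
send_rows --pt "0.004 0 0.0037 0 0 0" --pt "0.0063 0 0.0075 0 0 0" --pt "0.0081 0 0.011 0 0 0" --pt "0.0099 0 0.0145 0 0 0" --pt "0.0118 0 0.0186 0 0 0" --pt "0.0135 0 0.0227 0 0 0" --pt "0.0149 0 0.0264 0 0 0" --pt "0.0161 0 0.0301 0 0 0"

```text
t: 10.1
tcp_pos: [0.5657, -0.0222, 0.1017]
eef_rot: [0.0, 0.046, 0.999, -0.0]
ft_force: [-4.1, 0.9, 5.1]
gripper_width: -0.0001
finger_force: 2.5
```

Emit:
send_rows --pt "0.0015 0 0.004 0 0 0" --pt "0.0028 0 0.008 0 0 0" --pt "0.0038 0 0.0115 0 0 0" --pt "0.0046 0 0.0145 0 0 0" --pt "0.005 0 0.017 0 0 0" --pt "0.0052 0 0.0185 0 0 0" --pt "0.0052 0 0.0185 0 0 0"

```text
t: 10.68
tcp_pos: [0.5608, -0.0215, 0.0817]
eef_rot: [-0.0, 0.046, 0.999, 0.0]
ft_force: [-0.9, -0.3, 1.8]
gripper_width: -0.0003
finger_force: 0.5
```

Emit:
send_rows --pt "0 0 0.001 0 0 0" --pt "0.0002 0 0.002 0 0 0" --pt "0.0003 0 0.003 0 0 0" --pt "0.0003 0 0.003 0 0 0"

```text
t: 11.02
tcp_pos: [0.5606, -0.0214, 0.0792]
eef_rot: [-0.0, 0.046, 0.999, 0.0]
ft_force: [-2.1, -0.8, 3.4]
gripper_width: 0.0003
finger_force: 1.3
```

Emit:
send_rows --pt "0 0 0.001 0 0 0" --pt "0.0001 0 0.002 0 0 0" --pt "0.0001 0 0.002 0 0 0"

```text
t: 11.27
tcp_pos: [0.5604, -0.0213, 0.077]
eef_rot: [-0.0, 0.046, 0.999, 0.0]
ft_force: [-2.1, 0.5, 2.2]
gripper_width: 0.0002
finger_force: 1.3
```

Emit:
send_rows --pt "0 0 0.001 0 0 0" --pt "0.0001 0 0.002 0 0 0" --pt "0.0001 0 0.002 0 0 0"

```text
t: 11.52
tcp_pos: [0.5603, -0.0214, 0.075]
eef_rot: [-0.0, 0.046, 0.999, 0.0]
ft_force: [-2.4, 0.5, 2.5]
gripper_width: -0.0003
finger_force: 1.3
```

Emit:
send_rows --pt "0 0 0.001 0 0 0" --pt "0 0 0.002 0 0 0" --pt "0 0 0.002 0 0 0"

```text
t: 11.77
tcp_pos: [0.5603, -0.0214, 0.073]
eef_rot: [-0.0, 0.046, 0.999, 0.0]
ft_force: [-1.3, -0.2, 2.7]
gripper_width: 0.0
finger_force: 1.2
```

Emit:
send_rows --pt "0 0 0.001 0 0 0" --pt "0 0 0.002 0 0 0" --pt "0 0 0.002 0 0 0"

```text
t: 12.02
tcp_pos: [0.5603, -0.0214, 0.071]
eef_rot: [-0.0, 0.046, 0.999, 0.0]
ft_force: [-1.7, -0.4, 1.5]
gripper_width: -0.0004
finger_force: 1.2
```

Emit:
send_rows --pt "0 0 0.001 0 0 0" --pt "0 0 0.002 0 0 0" --pt "0 0 0.002 0 0 0"

```text
t: 12.27
tcp_pos: [0.5603, -0.0214, 0.0691]
eef_rot: [-0.0, 0.046, 0.999, 0.0]
ft_force: [-1.3, -0.4, 2.7]
gripper_width: -0.0001
finger_force: 1.2
```

Emit:
send_rows --pt "0 0 0.001 0 0 0" --pt "0 0 0.002 0 0 0" --pt "0 0 0.002 0 0 0"

```text
t: 12.52
tcp_pos: [0.5604, -0.0215, 0.0686]
eef_rot: [0.0, 0.046, 0.999, -0.0]
ft_force: [-6.3, 1.2, 9.9]
gripper_width: -0.0003
finger_force: 4.9
```

Emit:
send_rows --pt "0 0 -0.0005 0 0 0" --pt "0 0 -0.0005 0 0 0" --pt "0 0 -0.0005 0 0 0" --pt "0 0 -0.0005 0 0 0"

```text
t: 12.85
tcp_pos: [0.5604, -0.0214, 0.0687]
eef_rot: [0.0, 0.046, 0.999, -0.0]
ft_force: [-5.2, 1.5, 7.3]
gripper_width: -0.0001
finger_force: 3.9
```

Emit:
send_rows --pt "0 0 -0.001 0 0 0" --pt "0 0 -0.002 0 0 0" --pt "0 0 -0.004 0 0 0" --pt "0 0 -0.02 0 0 0" --pt "0 0 -0.05 0 0 0" --pt "0.02 0 -0.085 0 0 0" --pt "0.055 0 -0.1 0 0 0" --pt "0.09 0 -0.12 0 0 0"

```text
t: 13.52
tcp_pos: [0.47, -0.0133, 0.1879]
eef_rot: [-0.0, 0.046, 0.999, -0.0]
ft_force: [0.6, 0.5, -0.0]
gripper_width: 0.0001
finger_force: 0.0
```

Emit:
send_rows --pt "0.03 0 -0.02 0 0 0" --pt "0.05 0 -0.04 0 0 0" --pt "0.05 0 -0.04 0 0 0"

```text
t: 13.77
tcp_pos: [0.4204, -0.0086, 0.2335]
eef_rot: [0.005, 0.045, 0.999, 0.002]
ft_force: [0.1, -0.0, 1.6]
gripper_width: 0.0
finger_force: 0.0
```

```bash
python3 - <<'E'
from h import *
s=bot.get_state();print(s['t'],s['tcp_pos'],s['ft_force'])
w=snap('top','top4.png')['pixels'];t=snap('scene','scene4.png')['pixels']
cv2.imwrite('pics/m4.png',np.vstack([cv2.resize(t[145:245,230:430],(600,300),interpolation=3),cv2.resize(w[135:235,235:435],(600,300),interpolation=3)]))
E
```

```text
13.7667 [ 0.42038699 -0.00860195  0.23347546] [ 0.12932859 -0.04412035  1.611034  ]
```

View pics/m4.png

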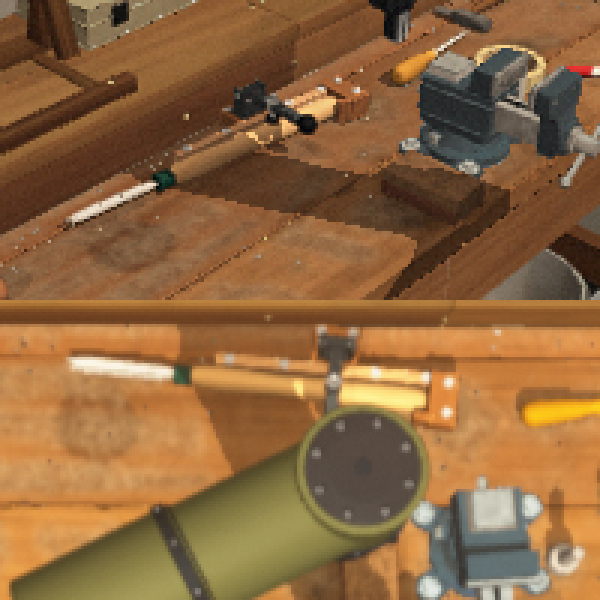

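The lever is level with its pad on the handle, and the gouge lies along the fence (tip at (70,364), ferrule at (181,375) in the lower panel). One number check on flushness.

```bash
python3 - <<'E'
from h import *
c=np.load('pics/top4.npz');O=np.array([.61332,-.14037]);d=np.array([.09098,.99585]);n=np.array([d[1],-d[0]])
f=lambda u,v,z:ray(c,(234.67+u/3,134.67+(v-300)/3),z)
for nm,a in dict(tip=(70,364,.0145),ferrule=(181,375,.0155),butt=(423,398,.0155),fL=(216,363,.028),fR=(428,381,.028)).items():
    v=f(*a)[:2]-O;print(nm,(v@n).round(4),(v@d).round(4))
im=c['pixels'][140:180,250:390];cv2.imwrite('pics/m5.png',cv2.resize(im,(796,228),interpolation=cv2.INTER_CUBIC))
E
```

```text
tip 0.0017 0.4286
ferrule 0.0006 0.2944
butt 0.0 0.0041
fL 0.0161 0.2535
fR 0.0182 0.0011
```

View pics/m5.png

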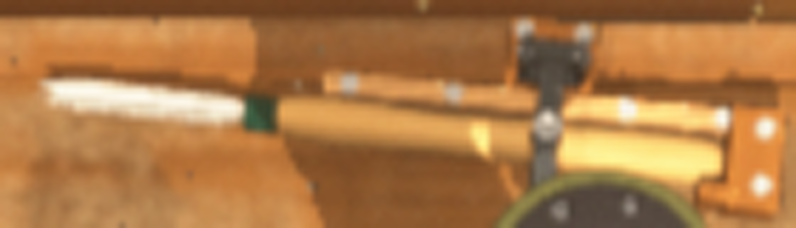

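The handle axis is within 1–2 mm of home all along the fence, and the pad bears on it. I'm handing the job in.

```bash
python3 -c "
from plant import bot
print(bot.close_job())"
```

```text
the job is handed in; nothing more can be done
None
```

The job is handed in, with no verdict shown: the gouge lies flush along the fence to within about 2 mm by camera after a hold of over 1.3 s at about 10 N, the lever pad is down on the handle (pad force briefly about 15 N by estimate, eased before release), nothing else on the bench was touched, and it took about 14 s.

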